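# Index the leather press turret and lock it

## Task

Set the small bench press up for the square die: push the four-armed turret round by one of its arms until the square die stands centred under the ram, and only then push the locking lever all the way round to its stop. Do it by gentle pushing with the fingertips only - do not grip or lift the turret or the lever - and leave everything else on the bench where it stands.

Things in the scene. Friction and masses are not known exactly. Their poses are not given: they have to be found in the camera images.
- press: Fixed grey frame of the bench press: base plate 440 x 120 x 12 mm high, with a column 45 x 60 mm and 202 mm high on it. Origin on the bench under the turret's axis; its x axis points level from there to the ram and the column (column centre 202 mm out). From the column's top a hand lever sticks out away from the turret, up to 245 mm high: leave it alone.
- spindle (a point): Point on the turret's upright axis at the mid height of its arms, 58 mm above the bench. Fixed.
- turret_seat: The steel turret: hub 64 mm across, top 84 mm above the bench, and four level arms at right angles, bars 14 mm wide, 16 mm high (50 to 66 mm above the bench), reaching 128 mm from the axis. Free space below the arms down to the plate or bench, except a post of 24 mm radius under the hub. It only rests on its spindle. Origin on the axis, 42 mm above the bench; does not turn.
- square_die (a point): Centre of the top of the square die, a steel block 30 x 30 mm, 22 mm high, on the end of one arm: 115 mm from the axis, top 88 mm above the bench; goes round with the turret. Anticlockwise from it (seen from above) the other arms carry a round die, a thin pin and a cone, none wider than 30 mm or higher than 88 mm above the bench.
- turret (a joint): Turn of the turret, rad, growing anticlockwise seen from above; 0 (or any whole turn) is with the square die exactly under the ram. It turns either way without end, with light friction (about 0.07 N m), and stays where it is left.
- ram (a point): Centre of the lower end of the ram, an upright steel rod 14 mm thick, 115 mm from the turret's axis, 105 mm above the bench. It hangs from an arm 22 mm wide, 159 to 193 mm above the bench, that comes from the column. Fixed.
- lever_pivot (a point): Point on the upright pivot of the locking lever at mid height of the lever, 57 mm above the bench; on the base plate 165 mm from the turret's axis, straight opposite to the ram. Fixed.
- lock_lever: The locking lever: a level steel bar 12 mm wide, 14 mm high (48 to 62 mm above the bench) with a black ball on its end. Origin on its pivot, 46 mm above the bench; its -x axis points along the bar to the ball.
- lever_ball (a point): Centre of the black ball, 24 mm across, on the lever's end, 90 mm from the pivot, 57 mm above the bench.
- lever_turn (a joint): Turn of the locking lever, rad. At 0 (open) it points straight away from the turret; it grows as it swings clockwise seen from above, to the stop at 1.35 (locked), then nearly square to the line from turret to pivot. A stop pin 10 mm thick, 55 mm high stands on the turret's side of the locked lever, 52 mm from the pivot. Light friction (0.08 N m), stays where left.
- rivet_tin: Bystander, loose: low steel can, 52 mm across, 36 mm high, standing. Origin at its underside's middle.
- thread_spool: Bystander, loose: wooden spool, 40 mm across, 50 mm high, standing. Origin at its underside's middle.
- edge_bottle: Bystander, loose: small grey bottle, 40 mm across, 90 mm high, standing. Origin at its underside's middle.
- maul: Bystander, loose: wooden maul standing on its head, 68 mm across, 165 mm high. Origin at its underside's middle.
- awl: Bystander, loose: awl with a handle, lying. Origin at its underside's middle.
- brass_weight: Bystander, loose: brass cylinder, 50 mm across, 50 mm high. Origin at its underside's middle.
- mug: Bystander, loose: white mug, 76 mm across, 85 mm high. Origin at its underside's middle.

How it is judged:
By the outcome, as a careful person would: the job done as asked, in the order asked, and still so for the second after the job is handed in, with the robot touching nothing.
It also fails if it takes over 61 s, if anything falls off the work surface, if the arm or the gripper's body presses on something with over 40 N, if the wrist force passes 120 N, or if a joint passes its speed limit or range.

## Robot

A 6-joint arm with a two-finger parallel gripper is mounted at the origin on the work surface. World frame = base frame: x ahead of the robot, y to its left, z up, the work surface at z = 0. Lengths are in m, angles in rad, forces in N, time in s.
With the tool pointing down it reaches from about 0.275 to 0.725 m from the base axis. Payload 15.9 kg.
Tool frame: the origin (TCP) lies at the very end of the fingers, on their centre line; the grasp point (between the pads) lies 19 mm behind it; z points along the fingers, y is the line along which they close (so a half turn about z gives the same grasp; the last joint's range is limited). The gripper opens to 85 mm and grips with 20 to 120 N. Pads are 22 mm wide; open, the fingers measure 114 mm over their backs; the gripper's body (76 mm by 85 mm) begins 54 mm behind the grasp point. The pads swing forward as they close: fully open they stand 13 mm farther back than shut.
Start: joints at [1.283, 0.213, -0.034, 1.323, 0, 1.571], TCP at [0.142, 0.479, 0.231] pointing down, gripper open.
Joint ranges: [-2.98, 2.98], [-0.74, 1.72], [-1.14, 1.35], [-2.1, 2.04], [-1.57, 1.44], [-3.14, 3.14]. Speed limits (rad/s): [1.89, 1.89, 2.39, 2.57, 3.14, 3.14].

## Interface

Orientations are given as a 3x3 rotation matrix whose columns are the frame's x, y, z axes.
In Python, from bench import status, capture, camera_params, arm gives the robot as it stands. The module is installed in compiled form; this text tells all that it offers.
- The arm moves only by the tool move_arm, never from a script. Its arguments are lists of equal length, an entry for each row: "delta_pos": the shift along the tool's x, y, z in m, a list of three; "rotation": the turn, a rotation vector about the tool's x, y, z in rad, a list of three; "fingers": the opening in per cent of the stroke, from 0 (shut) to 100 (fully open). A call has exactly 8 rows; each row shifts and turns the commanded pose from where the row before left it, along the tool's axes as they then stand; what a row does not reach is not made up. A row lasts 1/12 s, in which the tool goes at most 41.7 mm and 7.16 degrees, less where a joint would pass 70% of its speed; a pose out of reach is approached as far as the arm can. A call is refused whole if a number of a shift passes 0.0417 or a number of a turn 0.125, either way. A call with a gripper value outside its range is refused whole. The fingers move at their own pace and stop on an object; "grip_force" is the grip in N (left out, the last holds). Time passes only in rows, so rows that do not move let the fingers close, or fill a call up. It gives the time, the measured TCP pose, the force, the opening and the grip force at its end, in the units of the state.
- status.sense(): the state, without advancing time (a new reading comes with each control period).
- capture(name): name is "scene" or "top"; returns the picture (480x640x3 uint8, red, green, blue); there is no depth.
- camera_params(name): a dict with "intrinsics" (3x3 intrinsics, pixels), "T" (4x4, takes a point from camera to world coordinates). Camera axes: x right, y up, looking along -z (the intrinsics and any distortion apply to the point x, -y, -z); pixel columns grow to the right and rows downward; lengths in m; the calibration is good to about 2 mm. A picture is of the moment at which its call begins. camera_params takes no time and is no camera call.
- arm.hand_in(): hands the job in; it is judged then, once.
The state is a dict: "time_s": time; "q": joint angles; "qvel": joint speeds; "joint_torque": joint torques, N m; "tcp_pos": TCP position; "orientation": TCP orientation; "ft_force": force on the tool from outside, world axes, zero at the start; "torque": the same for the moment, N m; "gripper_width": finger opening in m; "gripper_force": force on a finger pad.
Only numpy, scipy, OpenCV 4.12 (cv2) and the standard library are available. Lean on these libraries where they do the work, as an engineer would, in place of code of your own. Each camera call takes 0.05 s, during which the arm holds its last target. There are 200 camera calls.

## Working session

There is one attempt and no reset: what is moved stays moved. The work goes in short steps, Python scripts to look and compute and a tool call to move; the robot and the scene stay as the last step left them, time stands still between calls to the robot, and variables do not carry over. Pictures are saved under pics/ and viewed, at most 11 in all, crops included, and the job is handed in when it is done.

Besides the shell and the picture viewer there is one more tool, called after "Request:" as name(argument=value, ...) on one line, values as JSON. move_arm: Moves the arm, as the interface text tells. Its arguments: {"type":"object","properties":{"delta_pos":{"type":"array","items":{"type":"array","items":{"type":"number"}}},"rotation":{"type":"array","items":{"type":"array","items":{"type":"number"}}},"fingers":{"type":"array","items":{"type":"number"}},"grip_force":{"type":"number"}},"required":["delta_pos","rotation","fingers"]}

```bash
mkdir -p pics
python3 - <<'E'
from bench import status,capture,camera_params
import cv2
for n in("top","scene"):
    cv2.imwrite(f"pics/{n}0.png",cv2.cvtColor(capture(n),cv2.COLOR_RGB2BGR)); p=camera_params(n); print(n,p)
s=status.sense();print(s["time_s"],s["tcp_pos"],s["orientation"])
E
```

```text
top {'intrinsics': array([[549.6842047 ,   0.        , 324.87967601],
       [  0.        , 549.6842047 , 239.52096245],
       [  0.        ,   0.        ,   1.        ]]), 'T': array([[-1.50817234e-02,  9.86583876e-01, -1.62557060e-01,
         3.35301741e-01],
       [-9.99884301e-01, -1.52032382e-02,  4.96495404e-04,
        -2.41586515e-02],
       [-1.98155934e-03,  1.62545740e-01,  9.86699020e-01,
         1.32626621e+00],
       [ 0.00000000e+00,  0.00000000e+00,  0.00000000e+00,
         1.00000000e+00]])}
scene {'intrinsics': array([[551.87106809,   0.        , 320.09686711],
       [  0.        , 551.87106809, 232.19556672],
       [  0.        ,   0.        ,   1.        ]]), 'T': array([[-8.41400992e-01, -4.40743930e-01,  3.12712582e-01,
         9.43009344e-01],
       [ 5.40410566e-01, -6.87173649e-01,  4.85539695e-01,
         5.99522374e-01],
       [ 8.89172691e-04,  5.77526764e-01,  8.16371267e-01,
         1.10225496e+00],
       [ 0.00000000e+00,  0.00000000e+00,  0.00000000e+00,
         1.00000000e+00]])}
0.1 [0.14185815 0.4791543  0.23087909] [[-9.58876664e-01  2.83822992e-01 -2.27898279e-04]
 [ 2.83823080e-01  9.58876204e-01 -9.40154281e-04]
 [-4.83111647e-05 -9.66174792e-04 -9.99999532e-01]]
```

View pics/top0.png

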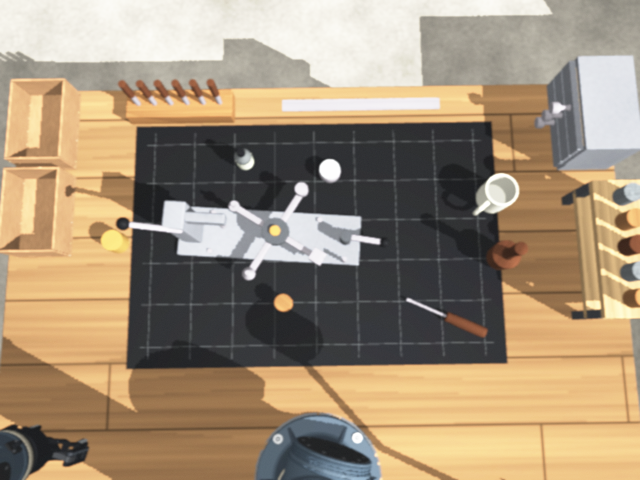

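View pics/scene0.png

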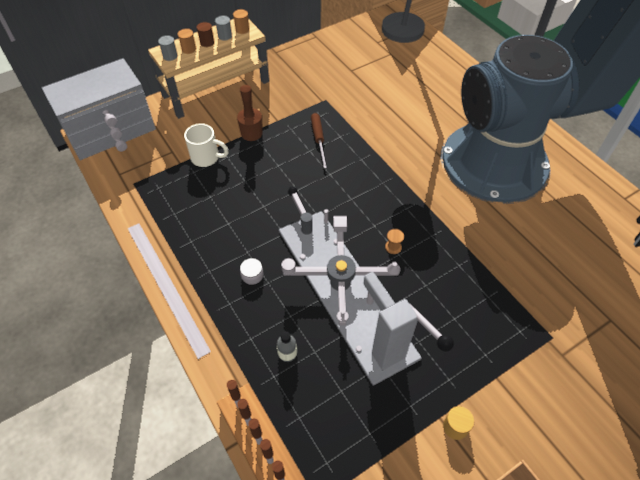

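The square die is at top (316,257), the hub at (275,231), the lever pivot near (345,238) with its ball at (383,241), and the column at left (~(175,220)). I'll enlarge the press area.

```bash
cat > h.py <<'E'
import numpy as np,cv2
from bench import status,capture,camera_params
def w2p(n,P):
    c=camera_params(n);T=c["T"];q=(np.atleast_2d(P)-T[:3,3])@T[:3,:3];q=q*[1,-1,-1]
    u=q@c["intrinsics"].T;return u[:,:2]/u[:,2:]
def p2w(n,uv,z):
    c=camera_params(n);T=c["T"];d=np.linalg.inv(c["intrinsics"])@[uv[0],uv[1],1]
    d=T[:3,:3]@(d*[1,-1,-1]);return T[:3,3]+d*(z-T[2,3])/d[2]
E
python3 - <<'E'
from h import *
im=cv2.imread("pics/top0.png")
cv2.imwrite("pics/c0.png",cv2.resize(im[145:295,105:395],(0,0),fx=2.75,fy=2.75,interpolation=cv2.INTER_CUBIC)[:, :800])
for nm,uv,z in [("hub",(275,231),.084),("sq",(316,257),.088),("a234",(234,205),.088),("a302",(302,189),.08),("a249",(249,273),.08),("piv",(345,238),.064),("ball",(383,241),.057),("cup",(330,170),.036),("bottle",(245,160),.05),("spool",(283,302),.05),("plate_tr",(361,216),.012),("plate_br",(359,265),.012),("plate_bl",(178,255),.012)]: print(nm,p2w("top",uv,z).round(4))
E
```

```text
hub [0.5616 0.0895 0.084 ]
sq [ 0.4994 -0.004   0.088 ]
a234 [0.6233 0.1837 0.088 ]
a302 [0.6609 0.0268 0.08  ]
a249 [0.4661 0.149  0.08  ]
piv [ 0.5461 -0.0717  0.064 ]
ball [ 0.5388 -0.1607  0.057 ]
cup [ 0.7188 -0.0398  0.036 ]
bottle [0.7428 0.1649 0.05  ]
spool [0.4008 0.0741 0.05  ]
plate_tr [ 0.6086 -0.1138  0.012 ]
plate_br [ 0.4885 -0.1059  0.012 ]
plate_bl [0.5194 0.3302 0.012 ]
```

View pics/c0.png

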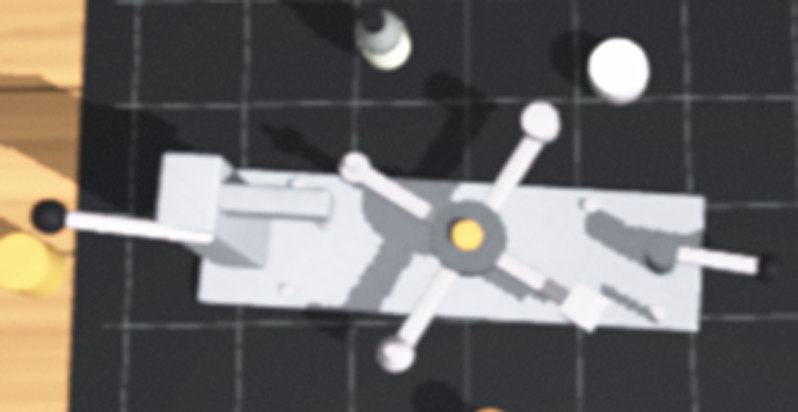

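Request:
move_arm(delta_pos=[[0,0,-0.003],[0,0,-0.003],[0,0,-0.003],[0,0,-0.003],[0,0,-0.003],[0,0,-0.003],[0,0,-0.003],[0,0,-0.003]], rotation=[[0,0,0.125],[0,0,0.125],[0,0,0.125],[0,0,0.125],[0,0,0.125],[0,0,0.125],[0,0,0.125],[0,0,0.125]], fingers=[0,0,0,0,0,0,0,0], grip_force=20)

```text
time_s: 0.77
tcp_pos: [0.1419, 0.4792, 0.2552]
orientation: [[-0.273, 0.962, -0.0], [0.962, 0.273, -0.001], [-0.001, -0.0, -1.0]]
ft_force: [-0.2, 0.4, 0.6]
gripper_width: 0.0005
gripper_force: 0.0
```

Request:
move_arm(delta_pos=[[0,0,0],[0,0,0],[0,0,0],[0,0,0],[0,0,0],[0,0,0],[0,0,0],[0,0,0]], rotation=[[0,0,0.071],[0,0,0.071],[0,0,0.071],[0,0,0.07],[0,0,0],[0,0,0],[0,0,0],[0,0,0]], fingers=[0,0,0,0,0,0,0,0])

```text
time_s: 1.43
tcp_pos: [0.1419, 0.4794, 0.2552]
orientation: [[-0.002, 1.0, 0.0], [1.0, 0.002, -0.0], [-0.0, 0.0, -1.0]]
ft_force: [0.3, -0.7, -0.5]
gripper_width: -0.0001
gripper_force: 0.0
```

Request:
move_arm(delta_pos=[[-0.02,0.018,0],[-0.02,0.018,0],[-0.02,0.018,0],[-0.02,0.018,0],[-0.02,0.018,0],[-0.02,0.018,0],[-0.02,0.018,0],[-0.02,0.018,0]], rotation=[[0,0,0],[0,0,0],[0,0,0],[0,0,0],[0,0,0],[0,0,0],[0,0,0],[0,0,0]], fingers=[0,0,0,0,0,0,0,0])

```text
time_s: 2.1
tcp_pos: [0.2866, 0.3183, 0.2554]
orientation: [[-0.001, 1.0, 0.0], [1.0, 0.001, 0.0], [0.0, 0.0, -1.0]]
ft_force: [0.2, 1.0, -0.4]
gripper_width: 0.0
gripper_force: 0.0
```

Request:
move_arm(delta_pos=[[-0.03,0.018,0],[-0.03,0.018,0],[-0.03,0.018,0],[-0.03,0.018,0],[-0.03,0.018,0],[-0.03,0.018,0],[-0.03,0.018,0],[-0.03,0.018,0]], rotation=[[0,0,0],[0,0,0],[0,0,0],[0,0,0],[0,0,0],[0,0,0],[0,0,0],[0,0,0]], fingers=[0,0,0,0,0,0,0,0])

```text
time_s: 2.77
tcp_pos: [0.4305, 0.0777, 0.2555]
orientation: [[-0.001, 1.0, 0.0], [1.0, 0.001, 0.0], [0.0, 0.0, -1.0]]
ft_force: [0.6, 0.6, 0.8]
gripper_width: -0.0001
gripper_force: 0.0
```

Request:
move_arm(delta_pos=[[0,0.026,0],[0,0.026,0],[0,0.026,0],[0,0.026,0],[0,0.026,0.005],[0,0.026,0.02],[0,0.026,0.025],[0,0.025,0.025]], rotation=[[0,0,0],[0,0,0],[0,0,0],[0,0,0],[0,0,0],[0,0,0],[0,0,0],[0,0,0]], fingers=[0,0,0,0,0,0,0,0])

```text
time_s: 3.43
tcp_pos: [0.6385, 0.0794, 0.1794]
orientation: [[-0.001, 1.0, 0.001], [1.0, 0.001, 0.0], [0.0, 0.001, -1.0]]
ft_force: [0.2, -0.4, -0.0]
gripper_width: -0.0001
gripper_force: 0.0
```

Run:
```python
from h import *
for n,b in(("top",(180,150,150,190)),("scene",(150,190,230,200))):
    im=cv2.cvtColor(capture(n),cv2.COLOR_RGB2BGR);
    cv2.imwrite(f"pics/{n}1.png",im)
a=cv2.imread("pics/top1.png")[150:290,170:370];b=cv2.imread("pics/scene1.png")[170:310,240:440]
cv2.imwrite("pics/m1.png",np.vstack([cv2.resize(x,(800//2*1,280),interpolation=cv2.INTER_CUBIC) for x in(a,b)]))
s=status.sense();print(s["tcp_pos"],s["q"])
```

```text
[0.63731505 0.07904227 0.17443832] [ 1.23428903e-01  5.35510275e-01  2.88675950e-01  1.33079230e+00
 -7.15126842e-05  1.69345642e+00]
```

View pics/m1.png

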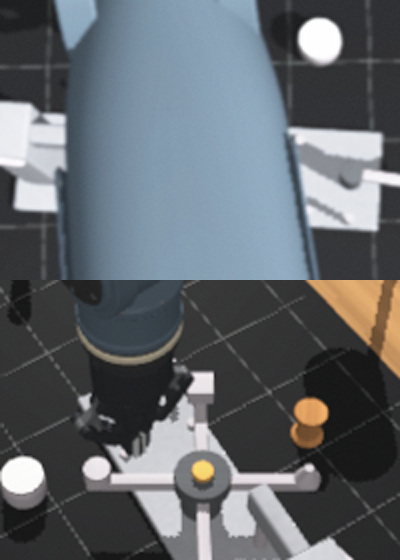

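The scene crop shows the closed fingers at about crop (135,445), behind the round die's arm, with the knuckles spread at (90,415) and (185,375). I'll check the knuckle height against the dies.

Run:
```python
from h import *
t=np.array([.6373,.079,.1744])
print("tip",w2p("scene",t),"down",w2p("scene",[.6373,.079,.05]))
for h in(.02,.04,.06,.08): print(h,w2p("scene",t+[[.055,0,h],[-.055,0,h],[.045,0,h],[-.045,0,h]]).round().tolist())
im=cv2.imread("pics/scene1.png")[170:270,260:360]
cv2.imwrite("pics/z1.png",cv2.resize(im,(600,600),interpolation=cv2.INTER_CUBIC))
c=np.array([.5616,.0895]);
for th in np.radians(np.arange(326.4,170,-10)):
    u=np.array([np.cos(th),np.sin(th)]);n=np.array([-u[1],u[0]]);p=c+.07*u+(7+14.5*abs(n[0])+11*abs(n[1]))*.001*n
    print(round(np.degrees(th),1),p.round(4))
```

```text
tip [[307.67178371 253.87114329]] down [[308.666351   284.88706285]]
0.02 [[283.0, 261.0], [331.0, 236.0], [288.0, 259.0], [327.0, 238.0]]
0.04 [[283.0, 255.0], [331.0, 230.0], [287.0, 253.0], [327.0, 232.0]]
0.06 [[282.0, 250.0], [331.0, 224.0], [287.0, 247.0], [327.0, 226.0]]
0.08 [[282.0, 244.0], [331.0, 218.0], [286.0, 241.0], [327.0, 220.0]]
326.4 [0.6333 0.0709]
316.4 [0.6295 0.0593]
306.4 [0.6234 0.0481]
296.4 [0.615  0.0379]
286.4 [0.6044 0.0291]
276.4 [0.5919 0.0225]
266.4 [0.5793 0.0182]
256.4 [0.5682 0.0159]
246.4 [0.5562 0.0155]
236.4 [0.5438 0.0173]
226.4 [0.5315 0.0215]
216.4 [0.5198 0.0283]
206.4 [0.5093 0.0375]
196.4 [0.5006 0.049 ]
186.4 [0.4942 0.0623]
176.4 [0.4906 0.075 ]
```

View pics/z1.png

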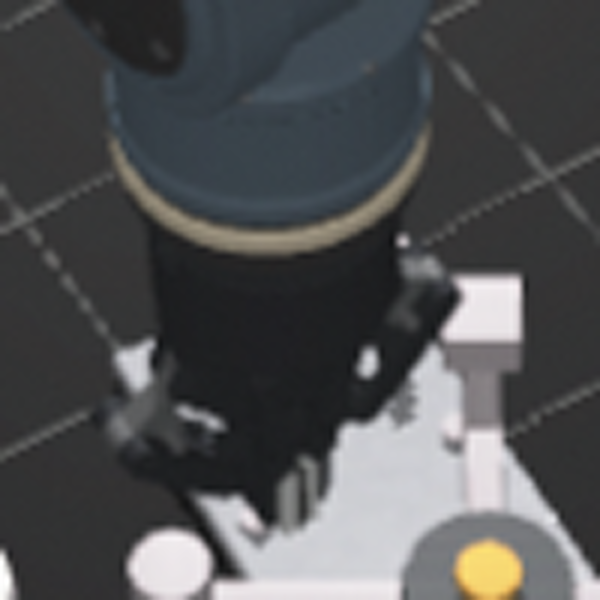

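Request:
move_arm(delta_pos=[[0,0,0.016],[0,0,0.016],[0,0,0.016],[0,0,0.016],[0,0,0.016],[0,0,0.016],[0,0,0.015],[0,0,0.015]], rotation=[[0,0,0],[0,0,0],[0,0,0],[0,0,0],[0,0,0],[0,0,0],[0,0,0],[0,0,0]], fingers=[0,0,0,0,0,0,0,0])

```text
time_s: 4.2
tcp_pos: [0.6368, 0.0795, 0.0544]
orientation: [[-0.001, 1.0, 0.001], [1.0, 0.001, 0.0], [0.0, 0.001, -1.0]]
ft_force: [0.5, 0.2, -0.4]
gripper_width: -0.0002
gripper_force: 0.0
```

Run:
```python
from h import *
s=status.sense();print(s["tcp_pos"],s["ft_force"])
c=np.array([.5616,.0895]);pp=np.array([.6373,.0792])
for i,t in enumerate(np.arange(330,173,-3.75)):
    th=np.radians(t)
    u=np.array([np.cos(th),np.sin(th)]);n=np.array([-u[1],u[0]]);p=c+.07*u+(7+14.5*abs(n[0])+11*abs(n[1]))*.001*n
    d=((p-pp)*1e4).round()/1e4; pp=pp+d; print(i,round(t,1),[d[1].round(4),d[0].round(4)],p.round(3))
```

```text
[0.63675649 0.07947821 0.05436662] [ 0.50705958  0.22212404 -0.42458556]
0 330.0 [np.float64(-0.0041), np.float64(-0.0032)] [0.634 0.075]
1 326.2 [np.float64(-0.0044), np.float64(-0.0009)] [0.633 0.071]
2 322.5 [np.float64(-0.0043), np.float64(-0.0011)] [0.632 0.066]
3 318.8 [np.float64(-0.0044), np.float64(-0.0015)] [0.631 0.062]
4 315.0 [np.float64(-0.0043), np.float64(-0.0018)] [0.629 0.058]
5 311.2 [np.float64(-0.0042), np.float64(-0.0021)] [0.627 0.053]
6 307.5 [np.float64(-0.0042), np.float64(-0.0025)] [0.624 0.049]
7 303.8 [np.float64(-0.004), np.float64(-0.0028)] [0.621 0.045]
8 300.0 [np.float64(-0.0039), np.float64(-0.0031)] [0.618 0.041]
9 296.2 [np.float64(-0.0037), np.float64(-0.0034)] [0.615 0.038]
10 292.5 [np.float64(-0.0035), np.float64(-0.0038)] [0.611 0.034]
11 288.8 [np.float64(-0.0032), np.float64(-0.004)] [0.607 0.031]
12 285.0 [np.float64(-0.0029), np.float64(-0.0043)] [0.603 0.028]
13 281.2 [np.float64(-0.0027), np.float64(-0.0046)] [0.598 0.025]
14 277.5 [np.float64(-0.0023), np.float64(-0.0048)] [0.593 0.023]
15 273.8 [np.float64(-0.002), np.float64(-0.0051)
[... 1005 characters left out ...]
float64(0.0031), np.float64(-0.0042)] [0.517 0.03 ]
32 210.0 [np.float64(0.0034), np.float64(-0.0039)] [0.513 0.034]
33 206.2 [np.float64(0.0038), np.float64(-0.0038)] [0.509 0.038]
34 202.5 [np.float64(0.004), np.float64(-0.0035)] [0.506 0.042]
35 198.8 [np.float64(0.0044), np.float64(-0.0032)] [0.502 0.046]
36 195.0 [np.float64(0.0046), np.float64(-0.0029)] [0.5   0.051]
37 191.2 [np.float64(0.0049), np.float64(-0.0025)] [0.497 0.056]
38 187.5 [np.float64(0.0051), np.float64(-0.0022)] [0.495 0.061]
39 183.8 [np.float64(0.0053), np.float64(-0.0018)] [0.493 0.066]
40 180.0 [np.float64(0.0055), np.float64(-0.0014)] [0.492 0.072]
41 176.2 [np.float64(0.0037), np.float64(-0.0011)] [0.491 0.075]
```

Request:
move_arm(delta_pos=[[-0.004,-0.003,0],[-0.0044,-0.001,0],[-0.0043,-0.0011,0],[-0.0044,-0.0015,0],[-0.0043,-0.0018,0],[-0.0042,-0.0021,0],[-0.0042,-0.0025,0],[-0.004,-0.0028,0]], rotation=[[0,0,0],[0,0,0],[0,0,0],[0,0,0],[0,0,0],[0,0,0],[0,0,0],[0,0,0]], fingers=[0,0,0,0,0,0,0,0])

```text
time_s: 4.87
tcp_pos: [0.621, 0.0451, 0.0546]
orientation: [[0.0, 1.0, 0.0], [1.0, -0.0, 0.0], [0.0, 0.0, -1.0]]
ft_force: [1.1, 1.5, 0.8]
gripper_width: 0.0001
gripper_force: 0.7
```

Request:
move_arm(delta_pos=[[-0.0039,-0.0031,0],[-0.0037,-0.0034,0],[-0.0035,-0.0038,0],[-0.0032,-0.004,0],[-0.0029,-0.0043,0],[-0.0027,-0.0046,0],[-0.0023,-0.0048,0],[-0.002,-0.0051,0]], rotation=[[0,0,0],[0,0,0],[0,0,0],[0,0,0],[0,0,0],[0,0,0],[0,0,0],[0,0,0]], fingers=[0,0,0,0,0,0,0,0])

```text
time_s: 5.53
tcp_pos: [0.5876, 0.0212, 0.0544]
orientation: [[0.0, 1.0, 0.0], [1.0, -0.0, -0.0], [-0.0, 0.0, -1.0]]
ft_force: [1.1, 1.3, 0.8]
gripper_width: 0.0003
gripper_force: 0.6
```

Run:
```python
from h import *
im=cv2.cvtColor(capture("scene"),cv2.COLOR_RGB2BGR)[170:310,240:440]
cv2.imwrite("pics/s2.png",cv2.resize(im,(800,560),interpolation=cv2.INTER_CUBIC))
s=status.sense();print(s["tcp_pos"],s["ft_force"])
```

```text
[0.58664131 0.02088253 0.0542701 ] [ 0.72943465 -0.09952078 -0.00160979]
```

View pics/s2.png

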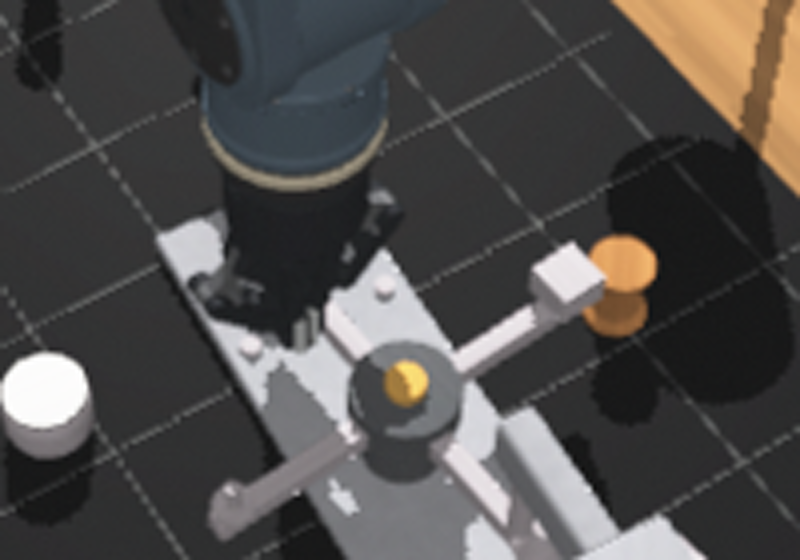

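The turret has turned clockwise by about 50°: the fingers are behind the round-die arm, the square die now points at the robot (crop (568,275)), and the spool is untouched. I'll continue.

Request:
move_arm(delta_pos=[[-0.0016,-0.0052,0.001],[-0.0013,-0.0039,0.001],[-0.0011,-0.0041,0.001],[-0.0008,-0.0042,0.001],[-0.0006,-0.0044,0.001],[-0.0003,-0.0044,0],[0,-0.0046,0],[0.0003,-0.0046,0]], rotation=[[0,0,0],[0,0,0],[0,0,0],[0,0,0],[0,0,0],[0,0,0],[0,0,0],[0,0,0]], fingers=[0,0,0,0,0,0,0,0])

```text
time_s: 6.25
tcp_pos: [0.5521, 0.016, 0.0493]
orientation: [[0.0, 1.0, -0.0], [1.0, -0.0, -0.0], [-0.0, -0.0, -1.0]]
ft_force: [1.5, -0.5, -0.7]
gripper_width: -0.0002
gripper_force: 0.6
```

Request:
move_arm(delta_pos=[[0.0006,-0.0046,0],[0.001,-0.0047,0],[0.0013,-0.0046,0],[0.0017,-0.0046,0],[0.002,-0.0046,0],[0.0024,-0.0045,0],[0.0027,-0.0043,0],[0.0031,-0.0042,0]], rotation=[[0,0,0],[0,0,0],[0,0,0],[0,0,0],[0,0,0],[0,0,0],[0,0,0],[0,0,0]], fingers=[0,0,0,0,0,0,0,0])

```text
time_s: 6.92
tcp_pos: [0.516, 0.0311, 0.0493]
orientation: [[-0.0, 1.0, -0.0], [1.0, 0.0, -0.0], [-0.0, -0.0, -1.0]]
ft_force: [1.5, -1.7, 0.6]
gripper_width: -0.0002
gripper_force: 0.5
```

Request:
move_arm(delta_pos=[[0.0034,-0.0039,0],[0.0038,-0.0038,0],[0.004,-0.0035,0],[0.0044,-0.0032,0],[0.0046,-0.0029,0],[0.0025,-0.0013,0],[0.0012,-0.0006,0],[0,0,0]], rotation=[[0,0,0],[0,0,0],[0,0,0],[0,0,0],[0,0,0],[0,0,0],[0,0,0],[0,0,0]], fingers=[0,0,0,0,0,0,0,0])

```text
time_s: 7.58
tcp_pos: [0.4971, 0.055, 0.0493]
orientation: [[-0.0, 1.0, -0.0], [1.0, 0.0, 0.0], [0.0, -0.0, -1.0]]
ft_force: [0.5, -0.4, 0.2]
gripper_width: -0.0002
gripper_force: 0.0
```

Run:
```python
from h import *
T=capture("top");S=capture("scene")
cv2.imwrite("pics/top3.png",T[:,:,::-1]);cv2.imwrite("pics/scene3.png",S[:,:,::-1])
a=cv2.resize(T[150:300,150:350,::-1],(400,300),interpolation=cv2.INTER_CUBIC);b=cv2.resize(S[180:380,280:440,::-1],(480,600),interpolation=cv2.INTER_CUBIC)
o=np.zeros((600,800,3),np.uint8);o[:300,:320]=a[:,:320];o[:,320:]=b
cv2.imwrite("pics/m3.png",o)
s=status.sense();print(s["tcp_pos"],s["ft_force"])
```

```text
[0.49730324 0.05477277 0.04926927] [-0.04858088 -0.34601636 -0.2706546 ]
```

View pics/m3.png

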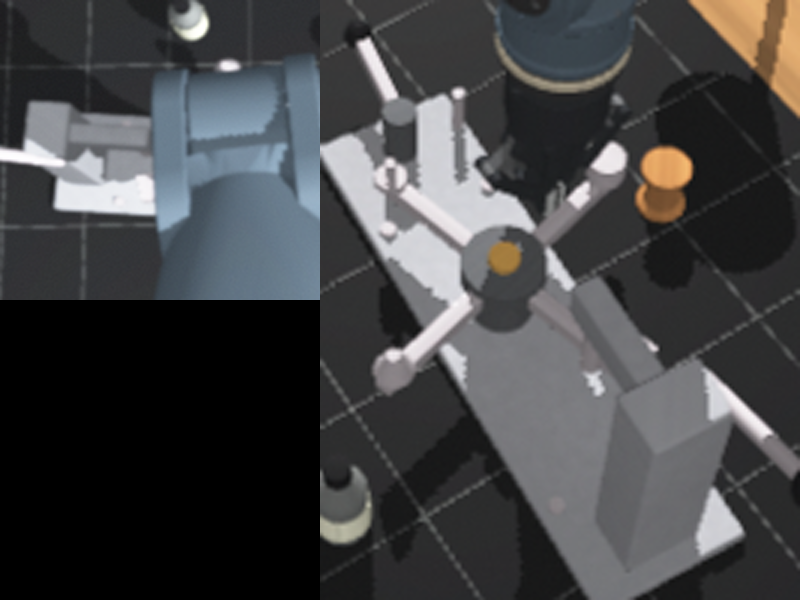

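The round-die arm now points toward the robot (crop (608,158)) and the square die is close to under the ram. I'll measure the press axis and the remaining angle.

Run:
```python
from h import *
from scipy.optimize import least_squares
ang=lambda d:np.degrees(np.arctan2(d[1],d[0]))%360
P=lambda *a:p2w(*a)[:2]
# plate long edges: subpixel via max gradient down columns
g=cv2.cvtColor(cv2.imread("pics/top0.png"),cv2.COLOR_BGR2GRAY).astype(float)
L=[]
for cols,f,sgn in((list(range(196,225))+list(range(305,355)),lambda x:206.8+(x-190.5)*.0576,1),(list(range(185,240))+list(range(262,312))+list(range(325,355)),lambda x:254.1+(x-177.7)*.0625,-1)):
    q=[]
    for x in cols:
        y0=int(round(f(x)));d=sgn*np.diff(g[y0-4:y0+5,x]);d[d<0]=0
        if d.max()>25:q.append((x,y0-4+.5+(d*np.arange(8)).sum()/d.sum()))
    w=np.array([P("top",a,.012) for a in q]);v=cv2.fitLine(w.astype(np.float32),cv2.DIST_HUBER,0,.01,.01).ravel();
    v=v*np.sign(v[1]) if 0 else v
    d=v[:2]*np.sign(v[1]);L.append((v[2:],d));print(len(q),"edge dir",ang(d),v[2:])
d=sum(l[1] for l in L);d/=np.linalg.norm(d);nn=np.array([-d[1],d[0]])
s=[nn@l[0] for l in L];print("axis",ang(d),"width",abs(s[0]-s[1]),"mid",np.mean(s))
h=P("top",(274.8,230.8),.084);print("hub",h,nn@h, "scene hub?")
for nm,uv in(("round",(376,232.7)),):
    r=P("scene",uv,.088);print(nm,r,ang(r-h),np.linalg.norm(r-h))
for nm,c,uv in(("round0","scene",(288,266)),("round0","top",(302,189)),("sq0","scene",(340,221)),("sq0","top",(316.5,256))):
    r=P(c,uv,.088);print(nm,c,r,ang(r-h),np.linalg.norm(r-h))
```

```text
79 edge dir 85.68417 [0.6222607  0.06614889]
135 edge dir 85.74392 [0.5014468  0.07164692]
axis 85.71405 width 0.12088686 mid -0.55513346
hub [0.56203384 0.08992225] -0.5537418688589308 scene hub?
round [0.44937081 0.06536888] 192.29458992166917 0.11530753568340862
round0 scene [0.66107135 0.03407544] 330.5815424178647 0.11369825780764055
round0 top [0.65881175 0.02646489] 326.7471051657629 0.11572726399373176
sq0 scene [ 0.49930292 -0.00552175] 236.68493251047917 0.11421350890679008
sq0 top [ 0.50165836 -0.00517389] 237.5889891841848 0.11264313497247302
```

Request:
move_arm(delta_pos=[[0.003,-0.0013,0],[0.003,-0.0012,0],[0.003,-0.001,0],[0.003,-0.0009,0],[0.0025,-0.0007,0],[0.002,-0.0004,0],[0.0012,-0.0002,0],[0.0005,0,0]], rotation=[[0,0,0],[0,0,0],[0,0,0],[0,0,0],[0,0,0],[0,0,0],[0,0,0],[0,0,0]], fingers=[0,0,0,0,0,0,0,0])

```text
time_s: 8.35
tcp_pos: [0.4915, 0.0731, 0.0493]
orientation: [[-0.0, 1.0, -0.0], [1.0, 0.0, -0.0], [-0.0, -0.0, -1.0]]
ft_force: [0.5, -1.3, -0.1]
gripper_width: 0.0003
gripper_force: 0.5
```

Request:
move_arm(delta_pos=[[-0.004,-0.002,0],[-0.01,-0.005,0],[-0.012,-0.005,0],[-0.018,-0.01,0],[-0.022,-0.016,0],[-0.024,-0.02,0],[-0.025,-0.02,0],[-0.025,-0.02,0]], rotation=[[0,0,0],[0,0,0],[0,0,0],[0,0,0],[0,0,0],[0,0,0],[0,0,0],[0,0,0]], fingers=[0,0,0,0,0,0,0,0])

```text
time_s: 9.02
tcp_pos: [0.3917, -0.0687, 0.0492]
orientation: [[0.0, 1.0, -0.0], [1.0, -0.0, -0.0], [-0.0, -0.0, -1.0]]
ft_force: [0.0, 0.1, -0.0]
gripper_width: 0.0002
gripper_force: 0.0
```

Run:
```python
from h import *
T=capture("top");S=capture("scene")
cv2.imwrite("pics/top4.png",T[:,:,::-1]);cv2.imwrite("pics/scene4.png",S[:,:,::-1])
a=cv2.resize(T[170:295,160:400,::-1],(800,417)[:2],interpolation=cv2.INTER_CUBIC);
cv2.imwrite("pics/m4.png",a)
s=status.sense();print(s["tcp_pos"],s["ft_force"])
```

```text
[ 0.38998133 -0.07008471  0.04911442] [ 0.56614141  0.93451912 -0.08811111]
```

View pics/m4.png

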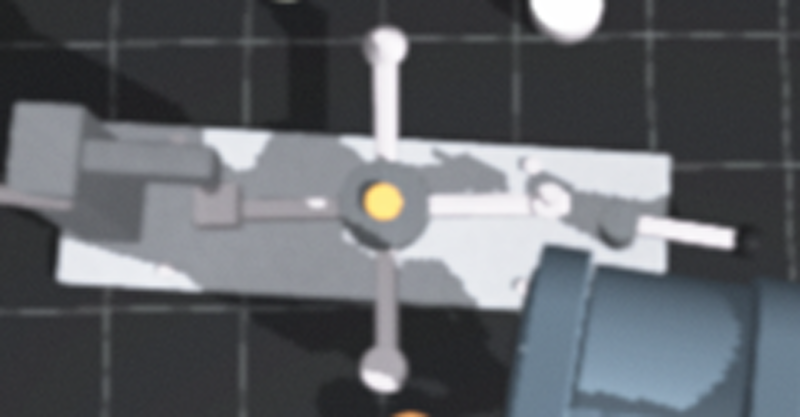

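The square die (crop (215,205)) is almost under the ram end (crop (212,165)), and the arms are nearly square to the plate. I'll fit the arm angle on the upper and lower arms.

```bash
cat > fit.py <<'E'
from h import *
import sys
def fit(fn,x0=275.8):
    g=cv2.cvtColor(cv2.imread(fn),cv2.COLOR_BGR2GRAY).astype(float);R=[]
    for rows in(range(190,213),range(249,272)):
        q=[]
        for y in rows:
            r=np.diff(g[y,int(x0)-8:int(x0)+10]);a=np.clip(r,0,None);b=np.clip(-r,0,None)
            k=np.arange(len(r))+int(x0)-7.5
            ia,ib=a.argmax(),b.argmax()
            if a[ia]<15 or b[ib]<15 or not 2<=ib-ia<=9: continue
            f=lambda w,i:(w[max(i-1,0):i+2]*k[max(i-1,0):i+2]).sum()/w[max(i-1,0):i+2].sum()
            q.append(((f(a,ia)+f(b,ib))/2,y))
        w=np.array([p2w("top",p,.066)[:2] for p in q]).astype(np.float32)
        v=cv2.fitLine(w,cv2.DIST_HUBER,0,.01,.01).ravel();d=v[:2]*(-np.sign(v[0]))
        print(len(q),"dir",np.degrees(np.arctan2(d[1],d[0]))%360,"mid",v[2:],np.median([p[0] for p in q]));R.append(v[2:])
    d=R[1]-R[0];print("joint line (round arm angle)",np.degrees(np.arctan2(d[1],d[0]))%360)
if __name__=="__main__":fit(sys.argv[1])
E
python3 fit.py pics/top4.png
```

```text
22 dir 180.4047 mid [0.640632  0.0906192] 275.209145021645
14 dir 180.39842 mid [0.48467708 0.09005082] 275.47870429244756
joint line (round arm angle) 180.20882
```

Request:
move_arm(delta_pos=[[0.01,0.01,0],[0.018,0.014,0],[0.018,0.014,0],[0.018,0.014,0],[0.018,0.014,0],[0.018,0.014,0],[0.018,0.013,0],[0.012,0.0085,0]], rotation=[[0,0,0],[0,0,0],[0,0,0],[0,0,0],[0,0,0],[0,0,0],[0,0,0],[0,0,0]], fingers=[0,0,0,0,0,0,0,0])

```text
time_s: 9.78
tcp_pos: [0.496, 0.0638, 0.0493]
orientation: [[-0.0, 1.0, 0.001], [1.0, 0.0, 0.0], [0.0, 0.001, -1.0]]
ft_force: [0.5, -0.7, -1.0]
gripper_width: 0.0
gripper_force: 0.0
```

Request:
move_arm(delta_pos=[[0.004,0,0],[0.003,0,0],[0.0025,0,0],[0.002,0,0],[0.002,0,0],[0.0015,0,0],[0.001,0,0],[0.001,0,0]], rotation=[[0,0,0],[0,0,0],[0,0,0],[0,0,0],[0,0,0],[0,0,0],[0,0,0],[0,0,0]], fingers=[0,0,0,0,0,0,0,0])

```text
time_s: 10.45
tcp_pos: [0.4949, 0.0798, 0.0493]
orientation: [[0.0, 1.0, -0.0], [1.0, -0.0, -0.0], [-0.0, -0.0, -1.0]]
ft_force: [-1.0, -1.7, -0.5]
gripper_width: 0.0002
gripper_force: 0.7
```

Request:
move_arm(delta_pos=[[-0.004,-0.002,0],[-0.01,-0.005,0],[-0.012,-0.005,0],[-0.018,-0.01,0],[-0.022,-0.016,0],[-0.024,-0.02,0],[-0.025,-0.02,0],[-0.025,-0.02,0]], rotation=[[0,0,0],[0,0,0],[0,0,0],[0,0,0],[0,0,0],[0,0,0],[0,0,0],[0,0,0]], fingers=[0,0,0,0,0,0,0,0])

```text
time_s: 11.12
tcp_pos: [0.3953, -0.0617, 0.0492]
orientation: [[0.0, 1.0, 0.0], [1.0, -0.0, -0.0], [-0.0, 0.0, -1.0]]
ft_force: [0.3, -0.4, 0.5]
gripper_width: -0.0002
gripper_force: 0.0
```

Run:
```python
from h import *
T=capture("top");S=capture("scene")
cv2.imwrite("pics/top5.png",T[:,:,::-1]);cv2.imwrite("pics/scene5.png",S[:,:,::-1])
a=cv2.resize(T[170:295,160:360,::-1],(480,300),interpolation=cv2.INTER_CUBIC);b=cv2.resize(S[210:360,280:440,::-1],(320,300),interpolation=cv2.INTER_CUBIC)
cv2.imwrite("pics/m5.png",np.hstack([a,b]))
s=status.sense();print(s["tcp_pos"],s["ft_force"])
from fit import fit;fit("pics/top5.png",274.8)
```

```text
[ 0.39362633 -0.06306433  0.04916075] [ 0.18719113  0.15211392 -0.33445396]
23 dir 175.5265 mid [0.6364146  0.08268369] 278.6806712962963
13 dir 174.02795 mid [0.48412162 0.09907172] 271.8732142857143
joint line (round arm angle) 173.85811
```

View pics/m5.png

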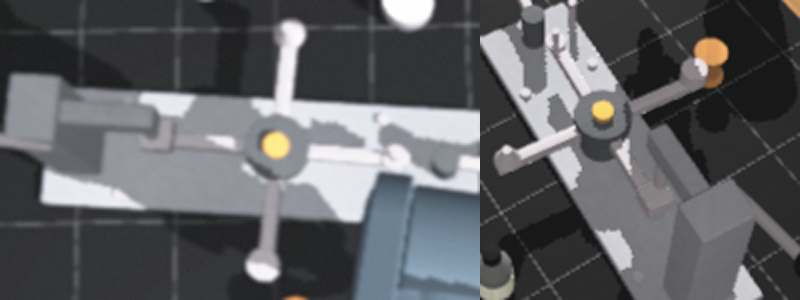

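```bash
cat > ed.py <<'E'
from h import *
from scipy.optimize import differential_evolution as DE
def grad(fn):
    g=cv2.GaussianBlur(cv2.cvtColor(cv2.imread(fn),cv2.COLOR_BGR2GRAY),(0,0),.8).astype(np.float32)
    return cv2.Sobel(g,3+2,1,0),cv2.Sobel(g,5,0,1)
def score(n,G,segs):
    t=np.linspace(0,1,40)[:,None];tot=0
    for a,b,cap in segs:
        p=w2p(n,a+(b-a)*t).astype(np.float32);d=p[-1]-p[0];d/=np.linalg.norm(d)
        gx,gy=[cv2.remap(k,p[None,:,0],p[None,:,1],cv2.INTER_LINEAR)[0] for k in G]
        tot+=np.minimum(abs(-gx*d[1]+gy*d[0]),120).sum()*cap
    return tot
def arms(th,dx,dy):
    c=np.array([.563+dx,.090+dy,0]);S=[]
    for k in range(4):
        a=np.radians(th+90*k);u=np.array([np.cos(a),np.sin(a),0]);m=np.array([-u[1],u[0],0])
        for s in(-1,1):S.append((c+.036*u+s*.007*m+[0,0,.066],c+.097*u+s*.007*m+[0,0,.066],1))
    return S
def plate(th,dx,dy):
    c=np.array([.563+dx,.090+dy,.012]);a=np.radians(th);u=np.array([np.cos(a),np.sin(a),0]);m=np.array([-u[1],u[0],0]);
    return [(c-.19*u+s*.06*m,c+.2*u+s*.06*m,1) for s in(-1,1)]
def run(n,fn,f,lo,hi):
    G=grad(fn);r=DE(lambda x:-score(n,G,f(*x)),[(lo,hi),(-.005,.005),(-.005,.005)],seed=0,tol=1e-6,maxiter=60)
    print(n,fn,f.__name__,r.x.round(4),round(-r.fun))
if __name__=="__main__":
    import sys
    for a in sys.argv[1:]:
        for n in("top","scene"):
            lo,hi=(140,153) if a=="0" else (168,184)
            run(n,f"pics/{n}{a}.png",arms,lo,hi)
            if a=="0":run(n,f"pics/{n}{a}.png",plate,82,89)
E
python3 ed.py 0 4 5
```

```text
Traceback (most recent call last):
  File "ed.py", line 30, in <module>
    run(n,f"pics/{n}{a}.png",arms,lo,hi)
    ~~~^^^^^^^^^^^^^^^^^^^^^^^^^^^^^^^^^
  File "ed.py", line 23, in run
    G=grad(fn);r=DE(lambda x:-score(n,G,f(*x)),[(lo,hi),(-.005,.005),(-.005,.005)],seed=0,tol=1e-6,maxiter=60)
                 ~~^^^^^^^^^^^^^^^^^^^^^^^^^^^^^^^^^^^^^^^^^^^^^^^^^^^^^^^^^^^^^^^^^^^^^^^^^^^^^^^^^^^^^^^^^^^
  File "ed.py", line 23, in <lambda>
    G=grad(fn);r=DE(lambda x:-score(n,G,f(*x)),[(lo,hi),(-.005,.005),(-.005,.005)],seed=0,tol=1e-6,maxiter=60)
                              ~~~~~^^^^^^^^^^^
  File "ed.py", line 9, in score
    p=w2p(n,a+(b-a)*t).astype(np.float32);d=p[-1]-p[0];d/=np.linalg.norm(d)
      ~~~^^^^^^^^^^^^^
  File "h.py", line 4, in w2p
    c=camera_params(n);T=c["T"];q=(np.atleast_2d(P)-T[:3,3])@T[:3,:3];q=q*[1,-1,-1]
ValueError: time passes only in moves, steps and waits
```

Camera_params can't be called that often; I'll cache it.

```bash
sed -i '2a import functools\ncamera_params=functools.lru_cache(None)(camera_params)' h.py; python3 ed.py 0 4 5
```

```text
top pics/top0.png arms [ 1.474567e+02 -3.000000e-04 -0.000000e+00] 28374
top pics/top0.png plate [ 8.59226e+01 -2.10000e-03 -2.40000e-03] 9268
scene pics/scene0.png arms [ 1.478273e+02 -2.400000e-03  1.000000e-04] 34644
scene pics/scene0.png plate [ 8.53786e+01 -2.00000e-04 -2.00000e-04] 8259
top pics/top4.png arms [1.800061e+02 2.800000e-03 1.200000e-03] 26703
scene pics/scene4.png arms [ 1.797644e+02 -1.600000e-03  3.100000e-03] 30363
top pics/top5.png arms [1.738936e+02 2.800000e-03 1.200000e-03] 27622
scene pics/scene5.png arms [ 1.732805e+02 -1.500000e-03  2.900000e-03] 31153
```

The turret is about 2° past the mark (arm at ~173.6°, target 175.7°; the square die sits slightly past the ram axis). I'll go over to the other side of that arm and nudge it back.

Request:
move_arm(delta_pos=[[0,0,-0.023],[0,0,-0.023],[0,0,-0.023],[0,0,-0.023],[0.02,0.01,0],[0.025,0.0125,0],[0.025,0.0125,0],[0.025,0.0125,0]], rotation=[[0,0,0],[0,0,0],[0,0,0],[0,0,0],[0,0,0],[0,0,0],[0,0,0],[0,0,0]], fingers=[0,0,0,0,0,0,0,0])

```text
time_s: 11.88
tcp_pos: [0.4449, 0.0355, 0.1416]
orientation: [[0.001, 1.0, 0.001], [1.0, -0.001, 0.0], [0.0, 0.001, -1.0]]
ft_force: [0.9, -1.9, 0.7]
gripper_width: 0.0001
gripper_force: 0.0
```

Request:
move_arm(delta_pos=[[0.025,0.0125,0],[0.025,0.0125,0],[0.025,0.0125,0],[0.02,0.01,0],[0.012,0.004,0],[0,0,0.01],[0,0,0.015],[0,0,0.015]], rotation=[[0,0,0],[0,0,0],[0,0,0],[0,0,0],[0,0,0],[0,0,0],[0,0,0],[0,0,0]], fingers=[0,0,0,0,0,0,0,0])

```text
time_s: 12.55
tcp_pos: [0.4957, 0.1409, 0.1005]
orientation: [[0.0, 1.0, 0.0], [1.0, -0.0, -0.0], [-0.0, 0.0, -1.0]]
ft_force: [-0.7, 0.1, 1.5]
gripper_width: -0.0
gripper_force: 0.0
```

Request:
move_arm(delta_pos=[[0,0,0.01],[0,0,0.012],[0,0,0.012],[0,0,0.01],[0,0,0.003],[-0.008,0,0],[-0.008,0,0],[-0.003,0,0]], rotation=[[0,0,0],[0,0,0],[0,0,0],[0,0,0],[0,0,0],[0,0,0],[0,0,0],[0,0,0]], fingers=[0,0,0,0,0,0,0,0])

```text
time_s: 13.22
tcp_pos: [0.4964, 0.1216, 0.0549]
orientation: [[0.001, 1.0, 0.001], [1.0, -0.001, -0.0], [-0.0, 0.001, -1.0]]
ft_force: [-0.3, -0.2, -1.0]
gripper_width: -0.0004
gripper_force: 0.0
```

Request:
move_arm(delta_pos=[[-0.002,0,0],[-0.001,0,0],[-0.001,0,0],[-0.001,0,0],[-0.0005,0,0],[-0.0005,0,0],[0,0,0],[0,0,0]], rotation=[[0,0,0],[0,0,0],[0,0,0],[0,0,0],[0,0,0],[0,0,0],[0,0,0],[0,0,0]], fingers=[0,0,0,0,0,0,0,0])

```text
time_s: 13.88
tcp_pos: [0.4961, 0.117, 0.0543]
orientation: [[-0.0, 1.0, -0.0], [1.0, 0.0, 0.0], [0.0, -0.0, -1.0]]
ft_force: [-0.1, -0.2, 0.3]
gripper_width: -0.0002
gripper_force: 0.0
```

Request:
move_arm(delta_pos=[[-0.0007,0,0],[-0.0007,0,0],[-0.0007,0,0],[-0.0006,0,0],[-0.0005,0,0],[-0.0004,0,0],[0,0,0],[0,0,0]], rotation=[[0,0,0],[0,0,0],[0,0,0],[0,0,0],[0,0,0],[0,0,0],[0,0,0],[0,0,0]], fingers=[0,0,0,0,0,0,0,0])

```text
time_s: 14.55
tcp_pos: [0.4961, 0.1132, 0.0543]
orientation: [[0.0, 1.0, 0.0], [1.0, -0.0, -0.0], [-0.0, 0.0, -1.0]]
ft_force: [-1.1, 0.9, 0.5]
gripper_width: -0.0003
gripper_force: 0.3
```

```bash
python3 - <<'E'
from h import *
cv2.imwrite("pics/scene6.png",capture("scene")[:,:,::-1])
s=status.sense();print(s["tcp_pos"],s["ft_force"])
E
python3 - <<'E'
from ed import *
run("scene","pics/scene6.png",arms,168,184)
E
```

```text
[0.49615042 0.11326573 0.0543112 ] [-0.69055211  1.12124446  0.06247359]
scene pics/scene6.png arms [ 1.758016e+02 -1.000000e-03  2.000000e-03] 25376
```

Request:
move_arm(delta_pos=[[0.003,0,0],[0.008,0,0],[0.005,0,-0.01],[0,0,-0.025],[0,0,-0.03],[0,0,-0.03],[-0.015,-0.01,-0.01],[-0.025,-0.012,0]], rotation=[[0,0,0],[0,0,0],[0,0,0],[0,0,0],[0,0,0],[0,0,0],[0,0,0],[0,0,0]], fingers=[0,0,0,0,0,0,0,0])

```text
time_s: 15.27
tcp_pos: [0.476, 0.0911, 0.1621]
orientation: [[-0.002, 1.0, 0.005], [1.0, 0.002, 0.001], [0.001, 0.005, -1.0]]
ft_force: [0.6, -1.1, 0.4]
gripper_width: 0.0004
gripper_force: 0.0
```

Request:
move_arm(delta_pos=[[-0.03,-0.012,0],[-0.03,-0.012,0],[-0.03,-0.012,0],[-0.03,-0.012,0],[-0.03,-0.012,0],[-0.03,-0.012,0],[-0.03,0,0],[-0.02,0,0]], rotation=[[0,0,0],[0,0,0],[0,0,0],[0,0,0],[0,0,0],[0,0,0],[0,0,0],[0,0,0]], fingers=[0,0,0,0,0,0,0,0])

```text
time_s: 15.93
tcp_pos: [0.4018, -0.1425, 0.1597]
orientation: [[0.001, 1.0, 0.001], [1.0, -0.001, -0.001], [-0.001, 0.001, -1.0]]
ft_force: [0.2, 0.3, 0.6]
gripper_width: 0.0003
gripper_force: 0.0
```

```bash
python3 - <<'E'
from h import *
for n in("top","scene"):cv2.imwrite(f"pics/{n}7.png",capture(n)[:,:,::-1])
s=status.sense();print(s["tcp_pos"],s["ft_force"])
E
python3 ed.py 7; python3 fit.py pics/top7.png
python3 - <<'E'
from h import *
import numpy as np
T=cv2.imread("pics/top7.png");S=cv2.imread("pics/scene7.png")
# axis overlay in top at z=.066: target arm edge lines
c=np.array([.563,.09,.066]);a=np.radians(85.7);u=np.array([np.cos(a),np.sin(a),0])
a=cv2.resize(T[170:295,160:360],(480,300),interpolation=cv2.INTER_CUBIC);b=cv2.resize(S[210:360,280:440],(320,300),interpolation=cv2.INTER_CUBIC)
cv2.imwrite("pics/m7.png",np.hstack([a,b]))
E
```

```text
[ 0.40232265 -0.14271699  0.15946159] [-0.12338405  0.67552714  0.37059528]
top pics/top7.png arms [ 1.7605e+02  1.3000e-03 -3.0000e-04] 24707
scene pics/scene7.png arms [ 1.769628e+02 -7.000000e-04  2.300000e-03] 29733
23 dir 178.00066 mid [0.6331027  0.08628149] 277.0743686868687
19 dir 185.29033 mid [0.49105158 0.09549995] 273.46168467386957
joint line (round arm angle) 176.28697
```

View pics/m7.png

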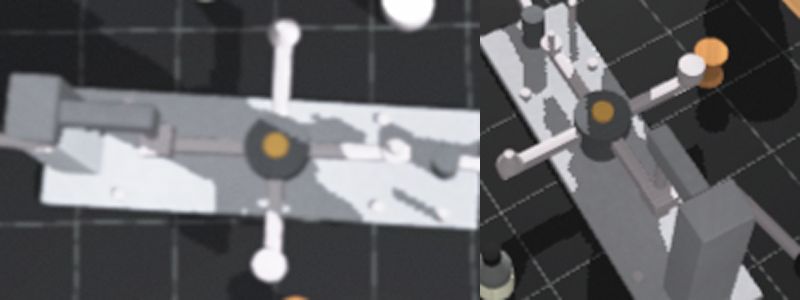

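The square die sits right by the ram's axis, and the lighting and shadows limit precision. I'll do one joint fit over all frames to settle the residual angle.

```bash
cat > j.py <<'E'
from ed import *
import sys
fr=["0","4","5","7"]+sys.argv[1:]
for n in("top","scene"):
    G={f:grad(f"pics/{n}{f}.png") for f in fr};best=None
    def one(f,fun,lo,hi,dx,dy,st):
        t=np.arange(lo,hi,st);s=[score(n,G[f],fun(x,dx,dy)) for x in t];i=int(np.argmax(s));return t[i],s[i]
    rng={"0":(145,150),"4":(178,182),"5":(172,176)}
    for dx in np.arange(-.003,.0041,.001):
        for dy in np.arange(-.003,.0041,.001):
            r={f:one(f,arms,*rng.get(f,(173.5,178.5)),dx,dy,.5) for f in fr}
            s=sum(v[1] for v in r.values())
            if best is None or s>best[0]:best=(s,dx,dy,r)
    s,dx,dy,r=best
    print(n,round(s),dx.round(4),dy.round(4),{f:one(f,arms,r[f][0]-.6,r[f][0]+.6,dx,dy,.1)[0].round(1) for f in fr})
    for f in fr: 
        b=max(((one(f,plate,84,87.5,x,dy,.1),x) for x in np.arange(-.004,.0041,.001)),key=lambda q:q[0][1]); print("  plate",f,b[0][0].round(2),b[1].round(3))
E
python3 j.py
```

```text
top 105401 0.002 0.0 {'0': np.float64(147.1), '4': np.float64(179.3), '5': np.float64(173.8), '7': np.float64(176.1)}
  plate 0 85.3 -0.002
  plate 4 84.8 0.001
  plate 5 86.8 0.001
  plate 7 84.4 0.0
scene 123429 -0.001 0.002 {'0': np.float64(147.8), '4': np.float64(179.5), '5': np.float64(172.9), '7': np.float64(177.1)}
  plate 0 86.2 0.0
  plate 4 85.5 0.001
  plate 5 85.5 0.001
  plate 7 85.5 0.001
```

Run:
```python
from h import *
ang=lambda d:np.degrees(np.arctan2(d[1],d[0]))%360
a=p2w("top",(278.3,183.75),.088);b=p2w("top",(272.1,280),.088);print("dies line",ang(b-a),np.linalg.norm(a-b))
h=p2w("top",(274.8,230.8),.084);
for uv in((382,240.5),(383,241)):
  p=p2w("top",uv,.057);print("ball->hub",ang(h-p),np.linalg.norm((h-p)[:2]))
```

```text
dies line 176.34589282420544 0.22407897379973127
ball->hub 84.93576352936235 0.24924841409667098
ball->hub 84.70522833066799 0.251649236643181
```

Combined estimate: arm at ~176.2°, target ~175.6°, so the die is about 1 mm off. I can hit this with one gentle nudge interpolated from the earlier contact positions (probe y ≈ 0.0777 from the lever side).

Request:
move_arm(delta_pos=[[0.02,0.01,0],[0.026,0.012,0],[0.026,0.012,0],[0.026,0.012,0],[0.026,0.012,0],[0.026,0.012,0],[0.026,0.012,0],[0.02,0.01,0]], rotation=[[0,0,0],[0,0,0],[0,0,0],[0,0,0],[0,0,0],[0,0,0],[0,0,0],[0,0,0]], fingers=[0,0,0,0,0,0,0,0])

```text
time_s: 16.7
tcp_pos: [0.4945, 0.0585, 0.1593]
orientation: [[-0.002, 1.0, 0.0], [1.0, 0.002, 0.0], [0.0, 0.0, -1.0]]
ft_force: [-0.1, -1.3, -0.5]
gripper_width: -0.0003
gripper_force: 0.0
```

Request:
move_arm(delta_pos=[[0,0,0.01],[0,0,0.016],[0,0,0.018],[0,0,0.018],[0,0,0.018],[0,0,0.018],[0,0,0.01],[0,0,0.0]], rotation=[[0,0,0],[0,0,0],[0,0,0],[0,0,0],[0,0,0],[0,0,0],[0,0,0],[0,0,0]], fingers=[0,0,0,0,0,0,0,0])

```text
time_s: 17.37
tcp_pos: [0.4926, 0.0557, 0.0494]
orientation: [[-0.0, 1.0, -0.003], [1.0, 0.0, -0.0], [-0.0, -0.003, -1.0]]
ft_force: [-0.5, -0.4, -0.9]
gripper_width: -0.0001
gripper_force: 0.0
```

Request:
move_arm(delta_pos=[[0.005,0.001,0],[0.005,0.001,0],[0.004,0,0],[0.003,0,0],[0.001,0,0],[0,0,0],[0,0,0],[0,0,0]], rotation=[[0,0,0],[0,0,0],[0,0,0],[0,0,0],[0,0,0],[0,0,0],[0,0,0],[0,0,0]], fingers=[0,0,0,0,0,0,0,0])

```text
time_s: 18.03
tcp_pos: [0.4961, 0.0732, 0.0514]
orientation: [[0.0, 1.0, 0.0], [1.0, -0.0, -0.0], [-0.0, 0.0, -1.0]]
ft_force: [0.3, 0.1, 0.1]
gripper_width: 0.0002
gripper_force: 0.0
```

Request:
move_arm(delta_pos=[[0.0009,0,0],[0.0008,0,0],[0.0008,0,0],[0.0007,0,0],[0.0006,0,0],[0.0004,0,0],[0.0002,0,0],[0,0,0]], rotation=[[0,0,0],[0,0,0],[0,0,0],[0,0,0],[0,0,0],[0,0,0],[0,0,0],[0,0,0]], fingers=[0,0,0,0,0,0,0,0])

```text
time_s: 18.7
tcp_pos: [0.4961, 0.0777, 0.0513]
orientation: [[-0.0, 1.0, -0.0], [1.0, 0.0, -0.0], [-0.0, -0.0, -1.0]]
ft_force: [-0.1, -1.0, 0.4]
gripper_width: -0.0003
gripper_force: 0.5
```

Request:
move_arm(delta_pos=[[-0.004,0,0],[-0.01,0,0],[-0.008,-0.004,-0.01],[-0.018,-0.01,-0.025],[-0.03,-0.015,-0.025],[-0.03,-0.018,-0.025],[-0.03,-0.018,-0.02],[-0.03,-0.018,0]], rotation=[[0,0,0],[0,0,0],[0,0,0],[0,0,0],[0,0,0],[0,0,0],[0,0,0],[0,0,0]], fingers=[0,0,0,0,0,0,0,0])

```text
time_s: 19.37
tcp_pos: [0.414, -0.0832, 0.1596]
orientation: [[-0.0, 1.0, 0.005], [1.0, 0.0, -0.001], [-0.001, 0.005, -1.0]]
ft_force: [0.4, -0.4, 0.9]
gripper_width: 0.0003
gripper_force: 0.0
```

```bash
python3 - <<'E'
from h import *
for n in("top","scene"):cv2.imwrite(f"pics/{n}8.png",capture(n)[:,:,::-1])
s=status.sense();print(s["tcp_pos"],s["ft_force"])
E
python3 j.py 8
python3 - <<'E'
import numpy as np
P=np.array([.5506,-.0745]);pp=None
for i,t in enumerate(np.arange(266,185,-5)):
    th=np.radians(t);u=np.array([np.cos(th),np.sin(th)]);n=np.array([-u[1],u[0]]);p=P+.062*u+(6+14.5*abs(n[0])+10.5*abs(n[1]))*.001*n
    print(t,p.round(4),None if pp is None else (p-pp)[::-1].round(4));pp=p
E
```

```text
[ 0.41175367 -0.08495574  0.15713413] [ 0.71343566  0.62254811 -0.34377998]
top 130000 0.002 0.001 {'0': np.float64(147.6), '4': np.float64(179.8), '5': np.float64(173.9), '7': np.float64(176.2), '8': np.float64(175.9)}
  plate 0 86.8 0.0
  plate 4 86.0 0.002
  plate 5 86.5 0.003
  plate 7 84.4 0.0
  plate 8 85.9 0.001
scene 152013 -0.002 0.002 {'0': np.float64(148.1), '4': np.float64(179.4), '5': np.float64(172.9), '7': np.float64(175.9), '8': np.float64(175.6)}
  plate 0 86.2 0.0
  plate 4 85.5 0.001
  plate 5 85.5 0.001
  plate 7 85.5 0.001
  plate 8 85.5 0.001
266 [ 0.5674 -0.1378] None
261 [ 0.5626 -0.1392] [-0.0013 -0.0048]
256 [ 0.5575 -0.1401] [-0.001  -0.0051]
251 [ 0.5523 -0.1407] [-0.0005 -0.0053]
246 [ 0.5469 -0.1407] [-0.0001 -0.0054]
241 [ 0.5413 -0.1403] [ 0.0005 -0.0055]
236 [ 0.5357 -0.1393] [ 0.001  -0.0056]
231 [ 0.5301 -0.1377] [ 0.0016 -0.0056]
226 [ 0.5246 -0.1356] [ 0.0021 -0.0055]
221 [ 0.5192 -0.1329] [ 0.0027 -0.0054]
216 [ 0.514  -0.1296] [ 0.0033 -0.0052]
211 [ 0.509  -0.1257] [ 0.0039 -0.0049]
206 [ 0.5044 -0.1213] [ 0.0044 -0.0046]
201 [ 0.5002 -0.1163] [ 0.0049 -0.0042]
196 [ 0.4965 -0.1109] [ 0.0054 -0.0037]
191 [ 0.4934 -0.1051] [ 0.0058 -0.0032]
186 [ 0.4908 -0.0988] [ 0.0062 -0.0026]
```

The turret now reads 175.6–175.9° against a target of ~175.6°, so the die is centred. Next is the lever.

Request:
move_arm(delta_pos=[[-0.008,0.018,0],[-0.008,0.022,0],[-0.008,0.025,0],[-0.008,0.025,0],[-0.008,0.025,0],[-0.008,0.025,0],[-0.006,0.02,0],[-0.001,0.01,0]], rotation=[[0,0,0],[0,0,0],[0,0,0],[0,0,0],[0,0,0],[0,0,0],[0,0,0],[0,0,0]], fingers=[0,0,0,0,0,0,0,0])

```text
time_s: 20.13
tcp_pos: [0.5853, -0.1373, 0.1553]
orientation: [[0.001, 1.0, -0.0], [1.0, -0.001, -0.0], [-0.0, -0.0, -1.0]]
ft_force: [0.5, 0.1, -0.7]
gripper_width: 0.0004
gripper_force: 0.0
```

Request:
move_arm(delta_pos=[[0,0,0.005],[0,0,0.016],[0,0,0.018],[0,0,0.018],[0,0,0.018],[0,0,0.018],[0,0,0.012],[0,0,0.0]], rotation=[[0,0,0],[0,0,0],[0,0,0],[0,0,0],[0,0,0],[0,0,0],[0,0,0],[0,0,0]], fingers=[0,0,0,0,0,0,0,0])

```text
time_s: 20.8
tcp_pos: [0.5812, -0.1358, 0.0481]
orientation: [[0.0, 1.0, -0.004], [1.0, -0.0, 0.001], [0.001, -0.004, -1.0]]
ft_force: [-1.1, -0.9, -0.3]
gripper_width: -0.0001
gripper_force: 0.0
```

Request:
move_arm(delta_pos=[[-0.001,-0.0045,0],[-0.001,-0.0045,0],[-0.001,-0.005,0],[-0.001,-0.005,0],[-0.001,-0.005,0],[-0.0005,-0.0053,0],[0,-0.0054,0],[0.0005,-0.0055,0]], rotation=[[0,0,0],[0,0,0],[0,0,0],[0,0,0],[0,0,0],[0,0,0],[0,0,0],[0,0,0]], fingers=[0,0,0,0,0,0,0,0])

```text
time_s: 21.47
tcp_pos: [0.5433, -0.1413, 0.0507]
orientation: [[0.0, 1.0, 0.001], [1.0, -0.0, -0.0], [-0.0, 0.001, -1.0]]
ft_force: [0.9, 1.4, 0.8]
gripper_width: -0.0002
gripper_force: 0.9
```

Request:
move_arm(delta_pos=[[0.001,-0.0056,0],[0.0016,-0.0056,0],[0.0021,-0.0055,0],[0.0027,-0.0054,0],[0.0033,-0.0052,0],[0.0039,-0.0049,0],[0.003,-0.003,0],[0,0,0]], rotation=[[0,0,0],[0,0,0],[0,0,0],[0,0,0],[0,0,0],[0,0,0],[0,0,0],[0,0,0]], fingers=[0,0,0,0,0,0,0,0])

```text
time_s: 22.13
tcp_pos: [0.5075, -0.123, 0.0504]
orientation: [[-0.0, 1.0, -0.001], [1.0, 0.0, 0.0], [0.0, -0.001, -1.0]]
ft_force: [0.9, -0.6, 0.6]
gripper_width: -0.0002
gripper_force: 0.0
```

Request:
move_arm(delta_pos=[[0.003,-0.0032,0],[0.003,-0.003,0],[0.003,-0.0025,0],[0.003,-0.0022,0],[0.0025,-0.0016,0],[0.002,-0.001,0],[0.0015,-0.0008,0],[0.001,-0.0004,0]], rotation=[[0,0,0],[0,0,0],[0,0,0],[0,0,0],[0,0,0],[0,0,0],[0,0,0],[0,0,0]], fingers=[0,0,0,0,0,0,0,0])

```text
time_s: 22.8
tcp_pos: [0.4935, -0.1044, 0.0504]
orientation: [[-0.0, 1.0, -0.0], [1.0, 0.0, -0.0], [-0.0, -0.0, -1.0]]
ft_force: [1.3, -2.2, 0.6]
gripper_width: 0.0
gripper_force: 0.6
```

Request:
move_arm(delta_pos=[[0.0007,-0.0002,0],[0.0006,-0.0002,0],[0.0005,-0.0002,0],[0.0005,-0.0001,0],[0.0004,0,0],[0.0003,0,0],[0,0,0],[0,0,0]], rotation=[[0,0,0],[0,0,0],[0,0,0],[0,0,0],[0,0,0],[0,0,0],[0,0,0],[0,0,0]], fingers=[0,0,0,0,0,0,0,0])

```text
time_s: 23.47
tcp_pos: [0.4928, -0.1016, 0.0504]
orientation: [[0.0, 1.0, -0.0], [1.0, -0.0, 0.0], [0.0, -0.0, -1.0]]
ft_force: [-0.9, -1.9, -0.1]
gripper_width: -0.0001
gripper_force: 0.5
```

Not at the stop yet; continue in small steps until the force rises.

Request:
move_arm(delta_pos=[[0.0006,-0.0001,0],[0.0006,0,0],[0.0005,0,0],[0.0005,0,0],[0.0004,0,0],[0.0004,0,0],[0,0,0],[0,0,0]], rotation=[[0,0,0],[0,0,0],[0,0,0],[0,0,0],[0,0,0],[0,0,0],[0,0,0],[0,0,0]], fingers=[0,0,0,0,0,0,0,0])

```text
time_s: 24.13
tcp_pos: [0.4927, -0.0992, 0.0504]
orientation: [[0.0, 1.0, -0.0], [1.0, -0.0, -0.001], [-0.001, -0.0, -1.0]]
ft_force: [-2.1, -7.1, -0.9]
gripper_width: -0.0002
gripper_force: 3.2
```

Request:
move_arm(delta_pos=[[0.0004,0,0],[0.0004,0,0],[0.0003,0,0],[0,0,0],[0,0,0],[0,0,0],[0,0,0],[0,0,0]], rotation=[[0,0,0],[0,0,0],[0,0,0],[0,0,0],[0,0,0],[0,0,0],[0,0,0],[0,0,0]], fingers=[0,0,0,0,0,0,0,0])

```text
time_s: 24.8
tcp_pos: [0.4927, -0.0989, 0.0505]
orientation: [[0.001, 1.0, -0.0], [1.0, -0.001, -0.003], [-0.003, -0.0, -1.0]]
ft_force: [-2.6, -13.6, 0.0]
gripper_width: 0.0001
gripper_force: 6.5
```

The stop is reached: the force rises to 13.6 N with almost no motion. I'll back off clear.

Request:
move_arm(delta_pos=[[-0.003,0,0],[-0.008,0,0],[-0.012,0,0],[-0.012,0,-0.01],[-0.01,-0.01,-0.02],[-0.01,-0.02,-0.025],[-0.01,-0.025,-0.025],[0,-0.02,-0.01]], rotation=[[0,0,0],[0,0,0],[0,0,0],[0,0,0],[0,0,0],[0,0,0],[0,0,0],[0,0,0]], fingers=[0,0,0,0,0,0,0,0])

```text
time_s: 25.47
tcp_pos: [0.4176, -0.1647, 0.1431]
orientation: [[0.001, 1.0, 0.003], [1.0, -0.001, -0.001], [-0.001, 0.003, -1.0]]
ft_force: [0.1, 0.5, 1.0]
gripper_width: -0.0001
gripper_force: 0.0
```

```bash
python3 - <<'E'
from h import *
for n in("top","scene"):cv2.imwrite(f"pics/{n}9.png",capture(n)[:,:,::-1])
T=cv2.imread("pics/top9.png");S=cv2.imread("pics/scene9.png")
a=cv2.resize(T[140:320,160:400],(400,300));b=cv2.resize(S[170:360,230:440],(400,362),interpolation=cv2.INTER_CUBIC)
o=np.zeros((362,800,3),np.uint8);o[:300,:400]=a;o[:,400:]=b;cv2.imwrite("pics/m9.png",o)
E
python3 j.py 9 | grep -v plate
```

```text
top 129915 0.002 0.0 {'0': np.float64(147.1), '4': np.float64(179.3), '5': np.float64(173.8), '7': np.float64(176.1), '9': np.float64(176.5)}
scene 150754 -0.001 0.002 {'0': np.float64(147.8), '4': np.float64(179.5), '5': np.float64(172.9), '7': np.float64(177.1), '9': np.float64(176.9)}
```

View pics/m9.png

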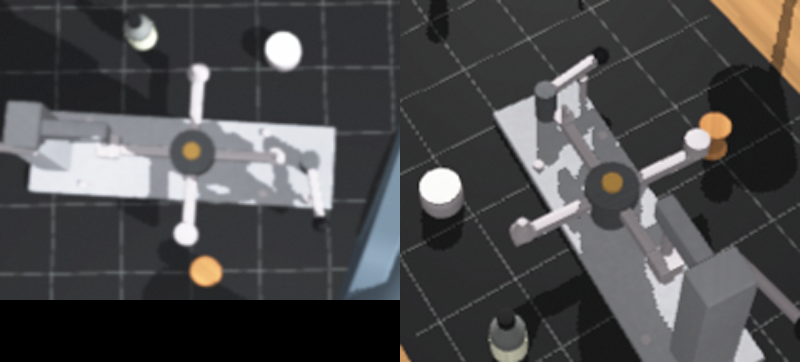

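```bash
python3 j.py 8 9 | grep -v plate
python3 - <<'E'
from h import *
# direct image comparison of the far (cone) and near (round) dies, frame 8 vs 9: phase shift of patches
for n,boxes in(("top",((265,175,26,26),(258,268,26,26))),):
    A=[cv2.cvtColor(cv2.imread(f"pics/{n}{k}.png"),cv2.COLOR_BGR2GRAY).astype(np.float32) for k in("8","9","7")]
    for x,y,w,h in boxes:
        t=A[1][y:y+h,x:x+w]
        for k in(0,2):
            s,_=cv2.phaseCorrelate(A[k][y:y+h,x:x+w],t,cv2.createHanningWindow((w,h),cv2.CV_32F));print(n,(x,y),"vs","8_7"[k],np.round(s,2))
E
```

```text
top 154479 0.002 0.0 {'0': np.float64(147.1), '4': np.float64(179.3), '5': np.float64(173.8), '7': np.float64(176.1), '8': np.float64(175.9), '9': np.float64(176.5)}
scene 179271 -0.001 0.002 {'0': np.float64(147.8), '4': np.float64(179.5), '5': np.float64(172.9), '7': np.float64(177.1), '8': np.float64(175.8), '9': np.float64(176.9)}
top (265, 175) vs 8 [0.56 0.5 ]
top (265, 175) vs 7 [1.25 0.6 ]
top (258, 268) vs 8 [0.75 0.5 ]
top (258, 268) vs 7 [-0.16  0.46]
```

Frames 8 and 9 show no rotation between them (both dies shift equally). Frame 9 is 0.8° clockwise of frame 7, so it matches the target. The lever is at its stop and the bystanders I can see in the last crops are where they were. Handing in.

```bash
python3 -c "
from bench import arm
print(arm.hand_in())"
```

```text
the job is handed in; nothing more can be done
None
```

I've handed the job in: by my camera measurements the square die is centred under the ram to within about half a degree (roughly 1 mm), and the locking lever was then pushed round to its stop (13.6 N fingertip force, almost no movement). It took about 25.5 s of the 61 s; the tin, spool and bottle look unmoved in the last pictures, and I did not re-check the mug, maul, awl or brass weight, though the arm stayed away from them.

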